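# Load the sample puck into the test box and hold the lid up at 50 degrees

### The arm

A 7-joint arm with a two-finger parallel gripper is mounted at the origin on the work surface. World frame = base frame: x ahead of the robot, y to its left, z up, the work surface at z = 0. Lengths are in m, angles in rad, forces in N, time in s.
With the tool pointing down it reaches from about 0.425 to 0.975 m from the base axis. Payload 16.7 kg.
Tool frame: the origin (TCP) lies on the front face of the gripper's body, between the roots of the fingers; the fingertips stand 73 mm ahead of it and the grasp point (between the pads) lies 54 mm ahead of it; z points along the fingers, x is the direction in which the jaws open and shut, and the axes are right-handed (so a half turn about z gives the same grasp; the last joint's range is limited). The gripper opens to 85 mm and grips with 20 to 120 N. Pads are 22 mm wide; open, the fingers measure 114 mm over their backs; the gripper's body (76 mm by 85 mm) begins 54 mm behind the grasp point. The pads swing forward as they close: fully open they stand 13 mm farther back than shut.
Start: joints at [1.091, 0.426, 0.074, 1.606, -0.034, 1.111, -0.067], TCP at [0.219, -0.639, 0.304] pointing down, gripper open.
Joint ranges: [-2.85, 2.85], [-0.5, 2.14], [-1.23, 1.37], [0.21, 2.46], [-1.02, 4.16], [0.16, 2.05], [-2.73, 2.73]. Speed limits (rad/s): [1.89, 1.89, 2.39, 2.39, 3.01, 3.01, 3.01].

### API

Orientations are given as a rotation vector (axis times angle).
In Python, from rig import arm gives the robot as it stands.
- The arm moves only by the tool step_arm, never from a script. Its argument "rows" is text: rows parted by semicolons, each of 5 numbers parted by spaces: the opening in per cent of the stroke, from 0 (shut) to 100 (fully open), then the shift along the tool's x, y, z in mm, then the turn about the tool's z in degrees. A call has 1 to 10 rows; each row shifts and turns the commanded pose from where the row before left it, along the tool's axes as they then stand; what a row does not reach is not made up. A row lasts 1/8 s, in which the tool goes at most 62.5 mm and 10.7 degrees, less where a joint would pass 70% of its speed; a pose out of reach is approached as far as the arm can. A call is refused whole if a number of a shift passes 62.5 or a number of a turn 10.7, either way. A call with a gripper value outside its range is refused whole. The fingers move at their own pace and stop on an object; "squeeze" is the grip in N (left out, the last holds). Time passes only in rows, so rows that do not move let the fingers close. It gives the time, the measured TCP pose, the force and the opening at its end, in the units of the state.
- arm.sense(): the state, without advancing time (a new reading comes with each control period).
- arm.snapshot(name): name is "side" or "top" or "wrist"; returns a dict with "color" (384x512x3 uint8, red, green, blue), "z_map" (384x512 float32, m along the optical axis (not along the pixel's ray), 0 where there is no reading), "camera_matrix" (3x3 intrinsics, pixels), "distortion" ([k1, k2, p1, p2, k3] as OpenCV has them; the pictures are not rectified), "R" (3x3) and "t" (3): a world point X has camera coordinates R X + t; the wrist camera has in their place "mount" (4x4, takes a point from camera to tool coordinates, whose origin is the TCP and whose axes are the tool frame's). Camera axes: x right, y down, z forward; pixel columns grow to the right and rows downward; lengths in m; the calibration is good to about 2 mm. A picture is of the moment at which its call begins: read the wrist's pose just before it.
- arm.hand_in(): hands the job in, once; it reports no verdict.
Trained networks look in the newest picture that a camera, given by its name, has taken for a name from the list of things; names that differ only in an ending like _2 or _b are one class to them, and where a whole thing is asked for, a point or a joint stands for the part that bears it (a point fixed in the world has none). Each returns a list of dicts, best first, with "score" (0 to 1); they miss things now and then, are a little off and sometimes report something else, mostly with a low value. They report only what shows in the picture. A call takes as long as a camera call. They do not tell look-alikes from the thing itself.
- arm.outline_of(camera, query): "mask" (384x512 bool, what is visible of it).
- arm.tip_of(camera, query): "position" ([x, y, z] in m, in the coordinates of the camera as it stood for that picture, good to about 4 mm: a listed point, or the origin of a listed thing).
The state is a dict: "time_s": time; "qpos": joint angles; "joint_velocities": joint speeds; "joint_torque": joint torques, N m; "tool_pos": TCP position; "tool_rot": TCP orientation; "ft_force": force on the tool from outside, world axes, zero at the start; "wrist_torque": the same for the moment, N m; "opening": finger opening in m.
Only numpy, scipy, OpenCV 4.12 (cv2) and the standard library are available. Lean on these libraries where they do the work, as an engineer would, in place of code of your own. Each camera call takes 0.05 s, during which the arm holds its last target.

### The job

Put the black sample puck (the one with the white chip) into the round nest of the test box's open drawer, let go of it and push the drawer fully home. Then lift the blue lid to 50 degrees open, give or take 5, so that it still shades the detector, and finish while still holding it steady there: it has no stay and falls shut, and I need both hands on the micrometers inside. Leave the other things on the mat where they are.

Things in the scene. Friction and masses are not known exactly. Their poses are not given: they have to be found in the camera images.
- box: grey sheet-metal test box, 200 mm deep (its x), 280 mm wide (its y), 130 mm high with the lid shut; fixed to the table. Origin: centre of its underside, on the table. Its +x points away from the drawer, to the lid's hinge; the drawer front is on its -x side, +z up. It stands turned by up to 10 degrees either way
- drawer (a joint): the drawer of the box, in m: 0 = fully home, grows as it comes out along the box's -x; starts 0.105 to 0.125, end stop at 0.13; it stays where it is left and takes about 2 N plus 12 N per m/s to push
- drawer_front (a point): a point on the outer face of the drawer's plain front panel (aluminium, 150 mm wide, 12 mm thick, from 45 to 115 mm above the table), mid-width, 95 mm above the table, on the dark flat inset 60 x 16 mm that marks its finger pull; it looks along the box's -x. When home, the panel's face is 12 mm in front of the box's face. Inside, 12 mm behind the panel's outer face, lies the flat steel nest plate, 130 mm wide, its top 80 mm above the table
- nest (a point): centre of the floor of the round nest in the drawer's nest plate: a recess of 50 mm diameter, 8 mm deep, with a 3 mm chamfer at its mouth; the floor is 72 mm above the table, the mouth 80 mm; 62 mm behind the drawer's front face. Moves with the drawer, axes as the box's
- puck_center (a point): centre, half-way up, of the sample puck: a black upright disc 44 mm in diameter and 24 mm high with a 3 mm chamfer at its foot, standing on the table to the left or the right of the drawer (12 mm below this point is its underside); on its top a flat white chip 22 x 30 mm, 3 mm thick, with a small green lens. 90 g. +z up. Seated in the nest this point lies 12 mm above point nest
- lid (a joint): opening angle of the blue lid, in rad: 0 = shut, positive = open, 0.873 = 50 degrees, stop at 1.35; starts shut. It has no stay: let go at any angle, it falls shut
- lid_handle (a point): middle of the lid's steel bar handle: a round bar 10 mm thick and 140 mm long, parallel to the hinge (the box's y), on two posts 130 mm apart; the bar's axis is 38 mm above the lid's top face, 168 mm above the table with the lid shut, 45 mm behind the lid's front edge. Axes turn with the lid. Lifting there takes about 3 to 6 N. The round bar can turn between gripper fingers as the lid swings
- lid_hinge (a point): middle of the lid's hinge axis, at the back of the box, 128 mm above the table, 100 mm along the box's +x from its middle; the axis is the box's y. The handle bar's axis lies 155 mm in front of it and 40 mm above it with the lid shut, so 160 mm from it
- blank: bystander: bare brass puck, 44 mm in diameter, 24 mm high, with no chip; on the table at the other side of the drawer from the sample puck. Origin: centre of its underside
- glue: bystander: amber glass bottle, 38 mm in diameter, 75 mm high, left of the box. Origin: centre of its underside
- loupe: bystander: black eye loupe, 42 mm in diameter and 42 mm high, right of the box. Origin: centre of its underside
- driver: bystander: red screwdriver 150 mm long, lying far right on the table. Origin: near its middle, on the table
Not all that is in view belongs to the job. Leave any turquoise look-alike of the part that bears puck_center alone.

How it is judged:
By the outcome, as a careful person would: the job done as asked, in the order asked, and still so for the second after the job is handed in, while the arm keeps its last pose, push and grip.
It also fails if it takes over 72 s, if anything falls off the work surface, if the arm or the gripper's body presses on something with over 40 N, if the wrist force passes 120 N, or if a joint passes its speed limit or range.

## Working session

There is one attempt and no reset: what is moved stays moved. The work goes in short steps, Python scripts to look and compute and a tool call to move; the robot and the scene stay as the last step left them, time stands still between calls to the robot, and variables do not carry over. Pictures are saved under pics/ and viewed, and the job is handed in when it is done.

Besides the shell and the picture viewer there is one more tool, called after ">>>" by a JSON object that holds its "name" and its "arguments", one argument or row to a line. step_arm: Moves the arm, as the interface text tells. Its arguments: {"type":"object","properties":{"rows":{"type":"string"},"squeeze":{"type":"number"}},"required":["rows"]}

```bash
mkdir -p pics; ls; cat > h.py <<'E'
from rig import arm
import numpy as np, cv2
from scipy.spatial.transform import Rotation as Ro
def snap(n,fn=None):
    st=arm.sense(); s=arm.snapshot(n)
    if n=='wrist':
        T=np.eye(4); T[:3,:3]=Ro.from_rotvec(st['tool_rot']).as_matrix(); T[:3,3]=st['tool_pos']
        W=T@np.array(s['mount'])
    else:
        W=np.eye(4); R=np.array(s['R']); W[:3,:3]=R.T; W[:3,3]=-R.T@np.array(s['t'])
    s['W']=W
    if fn: cv2.imwrite('pics/'+fn+'.png',s['color'][:,:,::-1])
    return s
def c2w(s,p): return s['W'][:3,:3]@np.array(p)+s['W'][:3,3]
def px(s,u,v,z=None):
    if z is None: z=s['z_map'][int(v),int(u)]
    q=cv2.undistortPoints(np.array([[[u,v]]],float),np.array(s['camera_matrix']),np.array(s['distortion']))[0,0]
    return c2w(s,[q[0]*z,q[1]*z,z])
def cloud(s,mask):
    v,u=np.nonzero(mask&(s['z_map']>0)); z=s['z_map'][v,u]
    q=cv2.undistortPoints(np.stack([u,v],1).astype(float)[:,None],np.array(s['camera_matrix']),np.array(s['distortion']))[:,0]
    return np.c_[q*z[:,None],z]@s['W'][:3,:3].T+s['W'][:3,3]
def st():
    a=arm.sense(); R=Ro.from_rotvec(a['tool_rot']).as_matrix()
    print('t',round(a['time_s'],3),'q',np.round(a['qpos'],3),'pos',np.round(a['tool_pos'],4),'F',np.round(a['ft_force'],1),'op',round(a['opening'],4));print(np.round(R,3))
    return a,R
E
cat > a.py <<'E'
from h import *
st()
for c in ['top','side']:
    s=snap(c,c+'0'); print(c,np.round(s['W'],3).tolist())
    for q in ['box','drawer_front','nest','puck_center','lid_handle','lid_hinge','blank','glue','loupe','driver']:
        r=arm.tip_of(c,q); print(q,[(round(x['score'],2),np.round(c2w(s,x['position']),4).tolist()) for x in r[:3]])
E
python3 a.py
```

```text
pics
t 0.0 q [ 1.092  0.427  0.074  1.607 -0.034  1.111 -0.067] pos [ 0.2184 -0.6383  0.3032] F [-1.4  0.1  0.5] op 0.0852
[[ 0.324 -0.946 -0.001]
 [-0.946 -0.324  0.001]
 [-0.001  0.    -1.   ]]
top [[0.02, -0.988, 0.155, 0.44], [-0.999, -0.015, 0.029, -0.08], [-0.026, -0.156, -0.987, 1.067], [0.0, 0.0, 0.0, 1.0]]
box [(0.94, [0.678, -0.0129, -0.0008])]
drawer_front [(0.92, [0.4573, -0.0062, 0.0916])]
nest [(0.96, [0.5092, -0.0054, 0.0714])]
puck_center [(0.69, [0.5702, 0.3131, 0.0166])]
lid_handle [(0.56, [0.6198, -0.0071, 0.1696])]
lid_hinge [(0.61, [0.6218, -0.009, 0.1667]), (0.59, [0.777, -0.0162, 0.129]), (0.33, [0.4528, -0.0053, 0.0934])]
blank [(0.76, [0.4478, -0.2837, -0.0015]), (0.15, [0.7783, -0.0201, 0.1267])]
glue [(0.79, [0.6782, 0.3252, 0.0001])]
loupe [(0.76, [0.6228, -0.3372, 0.0017])]
driver [(0.75, [0.5174, -0.4614, 0.0026]), (0.7, [0.511, -0.0059, 0.0697])]
side [[-0.732, -0.386, 0.561, -0.054], [-0.681, 0.401, -0.613, 0.668], [0.011, -0.831, -0.556, 0.8], [0.0, 0.0, 0.0, 1.0]]
box [(0.76, [0.6755, -0.0161, -0.0022]), (0.64, [0.4427, -0.2857, -0.0034])]
drawer_front [(0.82, [0.4533, -0.0067, 0.0978])]
nest [(0.74, [0.5151, -0.0096, 0.0776])]
puck_center [(0.78, [0.5728, 0.3074, 0.0147]), (0.63, [0.4819, 0.3138, 0.0127])]
lid_handle [(0.57, [0.6209, -0.0098, 0.1657])]
lid_hinge [(0.64, [0.7747, -0.0202, 0.1295])]
blank [(0.6, [0.4442, -0.2844, -0.0045])]
glue [(0.85, [0.6766, 0.3214, 0.0002])]
loupe [(0.5, [0.625, -0.3366, 0.0024])]
driver [(0.59, [0.622, -0.0064, 0.163]), (0.43, [0.5181, -0.4625, -0.0004])]
```

View pics/top0.png

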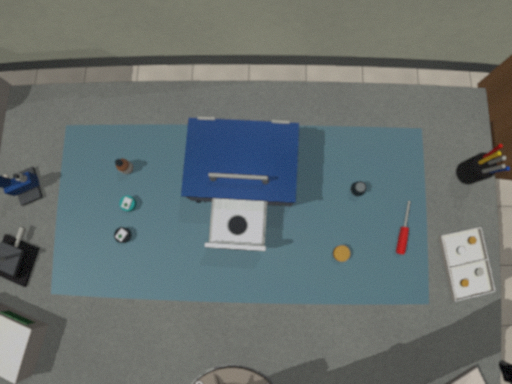

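View pics/side0.png

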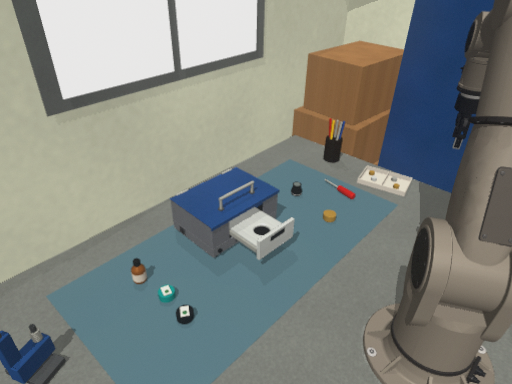

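The black puck is at top (122,235) and side (185,313). The turquoise decoy is at top (128,203), and the first top detection was the decoy. Next I'll refine the measurements from depth.

```bash
cat > b.py <<'E'
from h import *
s=snap('top'); print(np.round(px(s,122,235),4), s['camera_matrix'][0][0])
H,Wd=s['z_map'].shape
P=cloud(s,np.ones((H,Wd),bool)); v,u=np.nonzero(s['z_map']>0)
def sel(u0,u1,v0,v1,z0,z1):
    m=(u>=u0)&(u<=u1)&(v>=v0)&(v<=v1)&(P[:,2]>z0)&(P[:,2]<z1); return P[m]
a=sel(105,140,222,250,0.015,0.04); print('puck',len(a),a.mean(0),a.min(0),a.max(0))
a=sel(200,285,170,186,0.15,0.19); print('bar',len(a),a.mean(0),a[:,2].min(),a[:,2].max()); 
def yaw(a):
    d=np.linalg.svd((a-a.mean(0))[:,:2])[2][0]; return np.degrees(np.arctan2(-d[0]*np.sign(d[1]),abs(d[1])))
print(yaw(a))
a=sel(180,305,115,210,0.12,0.145);print('lid',len(a),a.mean(0),a.min(0),a.max(0));r=cv2.minAreaRect((a[:,:2]*1000).astype(np.float32));print(r)
a=sel(200,270,236,255,0.1,0.125);print('panel',len(a),a.mean(0),yaw(a),np.ptp(a,0))
a=sel(200,270,198,250,0.076,0.085);print('plate',len(a),a.mean(0));print(cv2.minAreaRect((a[:,:2]*1000).astype(np.float32)))
g=s['color'].astype(int).sum(2)
dark=(g<200); m=np.zeros_like(dark); m[210:242,220:258]=dark[210:242,220:258]; vv,uu=np.nonzero(m); print('nest px',uu.mean(),vv.mean(),len(uu))
print(cloud(s,m).mean(0))
E
python3 b.py
```

```text
[0.4822 0.3135 0.029 ] 386.87284050457237
puck 207 [0.48356751 0.31670887 0.02512861] [0.46298644 0.29383058 0.0152862 ] [0.504479   0.33871721 0.03158078]
bar 252 [ 0.62225435 -0.0123972   0.17167834] 0.15446160375539375 0.17768755680924775
-2.4038977075793624
lid 8760 [ 0.67514179 -0.01413519  0.13010344] [ 0.56838497 -0.15783747  0.12014642] [0.78558131 0.13213462 0.14399356]
((678.872802734375, -12.896209716796875), (283.27911376953125, 210.6764373779297), 87.69989013671875)
panel 308 [ 0.45789121 -0.0051933   0.11480483] -2.3845968216742652 [0.01686484 0.14805488 0.0155514 ]
plate 2022 [ 0.52282913 -0.00765813  0.08002003]
((516.0381469726562, -1.1388931274414062), (166.55198669433594, 127.47467803955078), 87.64350128173828)
nest px 237.1889400921659 224.86175115207374 217
[ 0.51369651 -0.00593978  0.07256702]
```

>>> {"name": "step_arm", "arguments": {
  "rows": "100 0 0 0 10.6; 100 0 0 0 10.7; 100 0 0 0 0"
}}

```text
time_s: 1.52
tool_pos: [0.2187, -0.6385, 0.3039]
tool_rot: [2.175, -2.266, -0.0]
ft_force: [0.1, 0.2, -0.3]
opening: 0.085
```

```bash
cat >> h.py <<'E'
def to(*wps):
    a,R=st(); p=np.array(a['tool_pos'])
    for w in wps:
        d=R.T@(np.array(w)-p)*1000; n=int(np.ceil(np.abs(d).max()/55)); print('to',w,'tool mm',np.round(d,1),'rows',n,'each',np.round(d/max(n,1),1)); p=np.array(w)
    x=R[:2,0]; print('tool x world deg',np.degrees(np.arctan2(x[1],x[0])))
E
python3 -c "
from h import *
to((.45,-.35,.304),(.45,.1,.304),(.45,.314,.25))"
```

```text
t 1.525 q [ 1.036  0.428  0.15   1.61  -0.069  1.109 -0.409] pos [ 0.2187 -0.6385  0.3039] F [ 0.1  0.2 -0.3] op 0.085
[[-0.041 -0.999 -0.   ]
 [-0.999  0.041  0.   ]
 [-0.     0.    -1.   ]]
to (0.45, -0.35, 0.304) tool mm [-2.978e+02 -2.193e+02 -2.000e-01] rows 6 each [-49.6 -36.5  -0. ]
to (0.45, 0.1, 0.304) tool mm [-449.6   18.4    0. ] rows 9 each [-50.   2.   0.]
to (0.45, 0.314, 0.25) tool mm [-213.8    8.7   54. ] rows 4 each [-53.5   2.2  13.5]
tool x world deg -92.34463426373844
```

>>> {"name": "step_arm", "arguments": {
  "rows": "100 -42.5 -31.3 0 0; 100 -42.5 -31.3 0 0; 100 -42.5 -31.3 0 0; 100 -42.5 -31.3 0 0; 100 -42.5 -31.3 0 0; 100 -42.5 -31.3 0 0; 100 -42.5 -31.3 0 0; 100 -40 2 0 0; 100 -40 2 0 0; 100 -40 2 0 0"
}}

```text
time_s: 2.78
tool_pos: [0.449, -0.2291, 0.3041]
tool_rot: [2.181, -2.261, 0.001]
ft_force: [0.9, 0.7, -0.1]
opening: 0.0853
```

>>> {"name": "step_arm", "arguments": {
  "rows": "100 -41 2 0 0; 100 -41 2 0 0; 100 -41 2 0 0; 100 -41 2 0 0; 100 -41 2 0 0; 100 -41 2 0 0; 100 -41 2 0 0; 100 -41 2 0 0; 100 -41 2 0 0; 100 0 0 0 0"
}}

```text
time_s: 4.03
tool_pos: [0.4463, 0.1418, 0.3042]
tool_rot: [-2.184, 2.257, 0.0]
ft_force: [-0.4, 0.0, 0.6]
opening: 0.0856
```

```bash
python3 -c "
from h import *
s=snap('wrist','w1');print(np.round(s['mount'],3))
to((.45,.314,.25))"
```

```text
[[ 1.     0.    -0.    -0.001]
 [ 0.     0.963  0.268 -0.067]
 [ 0.    -0.268  0.963 -0.07 ]
 [ 0.     0.     0.     1.   ]]
t 4.075 q [-0.045  0.11  -0.422  2.032  0.053  1.01  -2.099] pos [0.4464 0.14   0.304 ] F [-0.3 -1.  -0.2] op 0.085
[[-0.035 -0.999  0.   ]
 [-0.999  0.035  0.   ]
 [-0.    -0.    -1.   ]]
to (0.45, 0.314, 0.25) tool mm [-174.     2.5   54. ] rows 4 each [-43.5   0.6  13.5]
tool x world deg -92.01904128276027
```

View pics/w1.png

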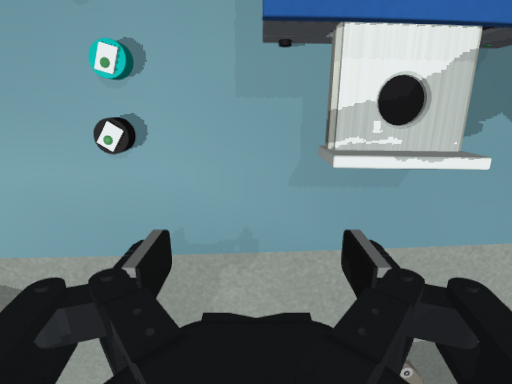

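Wrist view: the black puck is at (114,135), the decoy at (110,58) and the nest at (402,99).

```bash
cat > c.py <<'E'
from h import *
s=snap('wrist')
for q in ['puck_center','nest','drawer_front']:
    r=arm.tip_of('wrist',q); print(q,[(round(x['score'],2),np.round(c2w(s,x['position']),4).tolist()) for x in r[:3]])
for x in arm.outline_of('wrist','puck_center')[:3]:
    P=cloud(s,x['mask']); v,u=np.nonzero(x['mask']); T=P[P[:,2]>.020]; print(x['score'],u.mean(),v.mean(),P.mean(0),T.mean(0),T.min(0),T.max(0)); print(cv2.minEnclosingCircle((T[:,:2]*1000).astype(np.float32)))
g=s['color'].astype(int).sum(2); m=np.zeros(g.shape,bool); m[65:135,365:435]=g[65:135,365:435]<120
P=cloud(s,m); v,u=np.nonzero(m); print('nest',u.mean(),v.mean(),P.mean(0),P.min(0),P.max(0)); 
# rim at z=80: ellipse of dark region boundary back-projected to plane z=.08
c=max(cv2.findContours(m.astype(np.uint8),0,1)[0],key=len)[:,0]
def plane(u,v,z0):
    a=px(s,u,v,1.0);o=s['W'][:3,3];return o+(a-o)*(z0-o[2])/(a[2]-o[2])
Q=np.array([plane(u,v,.08) for u,v in c]); print('rim',cv2.minEnclosingCircle((Q[:,:2]*1000).astype(np.float32)))
E
python3 c.py
```

```text
puck_center [(0.98, [0.5726, 0.314, 0.0134]), (0.8, [0.4887, 0.3167, 0.0099])]
nest [(0.79, [0.5136, -0.0041, 0.0744])]
drawer_front [(0.71, [0.4543, -0.0051, 0.0945])]
0.9 107.65203145478375 59.352555701179554 [0.57125416 0.30724088 0.02261524] [0.57208708 0.30866348 0.0253275 ] [0.55012465 0.28824754 0.02000653] [0.59416654 0.33195413 0.03004274]
((572.5909423828125, 309.97076416015625), 22.466821670532227)
0.76 111.9185667752443 135.5342019543974 [0.48477159 0.31559338 0.02376653] [0.48424167 0.31755695 0.02538732] [0.46213295 0.29679929 0.02007333] [0.50597332 0.34093263 0.03097631]
((483.8694763183594, 319.3572082519531), 22.71999168395996)
nest 398.7160068846816 99.46127366609295 [ 0.5146294  -0.00609573  0.07228259] [ 0.4901846  -0.02958327  0.0695408 ] [0.5384668  0.01678122 0.07485028]
rim ((514.3230590820312, -1.608496904373169), 23.632732391357422)
```

>>> {"name": "step_arm", "arguments": {
  "rows": "100 -44.5 -8 18 0; 100 -44.5 -8 18 0; 100 -44.5 -8 18 0; 100 -44.5 -7.5 18 0; 100 0 0 32 0; 100 0 0 0 0"
}}

```text
time_s: 5.08
tool_pos: [0.4848, 0.3144, 0.1979]
tool_rot: [2.172, -2.264, -0.001]
ft_force: [0.0, 0.4, 0.4]
opening: 0.0854
```

```bash
cat > d.py <<'E'
from h import *
s=snap('wrist','w2')
r=arm.tip_of('wrist','puck_center'); print([(round(x['score'],2),np.round(c2w(s,x['position']),4).tolist()) for x in r[:3]])
for x in arm.outline_of('wrist','puck_center')[:3]:
    P=cloud(s,x['mask']); v,u=np.nonzero(x['mask']); T=P[P[:,2]>.019]; print(x['score'],u.mean(),v.mean(),T.mean(0),T.min(0),T.max(0)); print(cv2.minEnclosingCircle((T[:,:2]*1000).astype(np.float32)))
to((.484,.317,.078))
E
python3 d.py
```

```text
[(0.91, [0.487, 0.315, 0.0118]), (0.64, [0.5694, 0.3113, 0.0182])]
0.86 257.4710578842315 77.18283433133733 [0.57258204 0.31038952 0.02539858] [0.55045748 0.28918883 0.02144388] [0.5940038  0.33171398 0.03023715]
((572.2947387695312, 309.8909912109375), 22.129592895507812)
0.82 251.90091930541368 181.39172625127682 [0.48610092 0.31891619 0.02528955] [0.46297392 0.29771955 0.01907198] [0.5063126  0.34088083 0.02983933]
((484.7248229980469, 319.1177673339844), 21.814666748046875)
t 5.225 q [-0.317  0.423 -0.462  1.895  0.241  0.878 -2.512] pos [0.4861 0.315  0.2012] F [ 0.1 -0.1 -0.2] op 0.0854
[[-0.043 -0.999  0.001]
 [-0.999  0.043  0.   ]
 [-0.    -0.001 -1.   ]]
to (0.484, 0.317, 0.078) tool mm [ -1.8   2.3 123.2] rows 3 each [-0.6  0.8 41.1]
tool x world deg -92.45870930688959
```

View pics/w2.png

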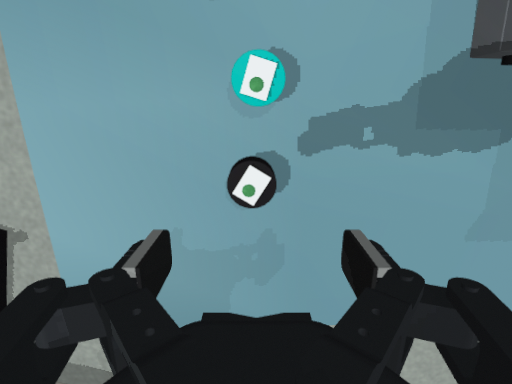

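>>> {"name": "step_arm", "arguments": {
  "rows": "100 -3 1 40 0; 100 0 0 40 0; 100 0 0 30 0; 100 0 0 9 0; 100 0 0 0 0",
  "squeeze": 40
}}

```text
time_s: 5.85
tool_pos: [0.4852, 0.3186, 0.082]
tool_rot: [-2.173, 2.268, -0.0]
ft_force: [0.0, -0.5, 0.8]
opening: 0.0853
```

```bash
python3 -c "
from h import *
snap('wrist','w3');st()"
```

```text
t 5.9 q [-0.383  0.589 -0.394  1.953  0.353  0.664 -2.611] pos [0.4853 0.3189 0.0824] F [-0.1 -0.1  0.7] op 0.086
[[-0.042 -0.999  0.001]
 [-0.999  0.042  0.001]
 [-0.001 -0.001 -1.   ]]
```

View pics/w3.png

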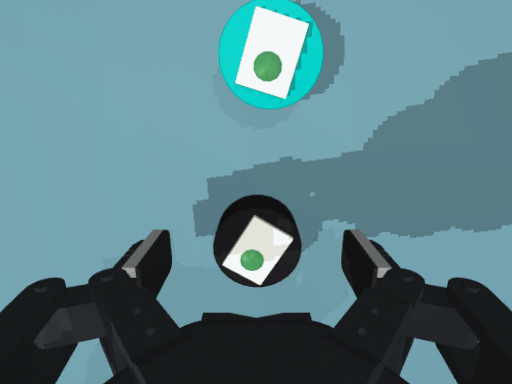

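```bash
python3 -c "
from h import *
s=snap('wrist')
z=s['z_map']
m=np.zeros(z.shape,bool); m[225:300,110:172]=1
P=cloud(s,m); P=P[(P[:,2]>0.012)]; print(P[:,2].min(),np.sort(P[:,2])[:40:5])
for u,v in [(165,234),(165,245),(168,260),(150,250),(347,240),(250,240)]: print(u,v,px(s,u,v))
x=[x for x in arm.outline_of('wrist','puck_center')]
for k in x[:2]:
  T=cloud(s,k['mask']);T=T[T[:,2]>.018];print(k['score'],cv2.minEnclosingCircle((T[:,:2]*1000).astype(np.float32)),T[:,2].max())
"
```

```text
0.022329109347615506 [0.02232911 0.02346231 0.02366599 0.02399569 0.02414523 0.02427144
 0.02443178 0.02473148]
165 234 [0.49638707 0.36246704 0.02929898]
165 245 [0.491177   0.36286964 0.03021699]
168 260 [0.48266364 0.36283706 0.02922494]
150 250 [0.49730357 0.36330478 0.04647618]
347 240 [0.49013426 0.27736701 0.03007186]
250 240 [0.49006308 0.32293927 0.02591022]
0.87 ((484.27752685546875, 319.43023681640625), 22.54545021057129) 0.030267045748872165
0.86 ((572.4497680664062, 310.3329772949219), 22.051156997680664) 0.030308737313347447
```

>>> {"name": "step_arm", "arguments": {
  "rows": "100 0 0 7 0; 0 0 0 0 0; 0 0 0 0 0; 0 0 0 0 0; 0 0 0 0 0; 0 0 0 0 0; 0 0 0 0 0; 0 0 0 0 0",
  "squeeze": 40
}}

```text
time_s: 7.0
tool_pos: [0.4846, 0.3187, 0.0743]
tool_rot: [-2.174, 2.267, -0.0]
ft_force: [-2.0, -1.2, 5.8]
opening: 0.0419
```

```bash
python3 -c "
from h import *
s=snap('wrist','w4');st()"
```

```text
t 7.05 q [-0.389  0.601 -0.387  1.956  0.36   0.651 -2.617] pos [0.4846 0.3186 0.0743] F [-0.9 -1.1  5.8] op 0.0413
[[-0.042 -0.999  0.   ]
 [-0.999  0.042  0.   ]
 [-0.    -0.    -1.   ]]
```

View pics/w4.png

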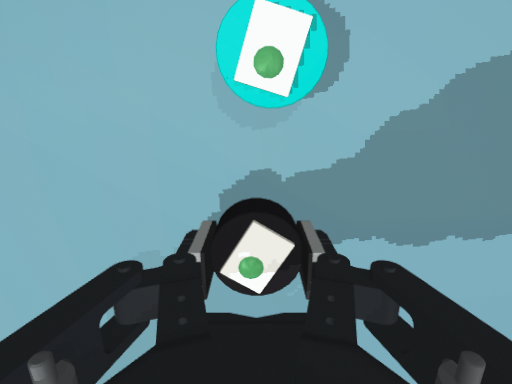

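>>> {"name": "step_arm", "arguments": {
  "rows": "0 0 0 -10 0; 0 0 0 -20 0; 0 0 0 -40 0; 0 0 0 -40 0; 0 0 0 0 0; 0 0 0 0 0",
  "squeeze": 50
}}

```text
time_s: 7.8
tool_pos: [0.4846, 0.3184, 0.1845]
tool_rot: [-2.174, 2.267, -0.001]
ft_force: [0.9, 1.1, -1.8]
opening: 0.0418
```

```bash
cat > e.py <<'E'
from h import *
s=snap('wrist','w5');a,R=st()
o=arm.outline_of('wrist','puck_center')
for k in o[:2]:
  T=cloud(s,k['mask']); zt=np.percentile(T[:,2],90); T=T[T[:,2]>zt-.010]; c,r=cv2.minEnclosingCircle((T[:,:2]*1000).astype(np.float32)); L=R.T@(np.array([c[0]/1e3,c[1]/1e3,zt])-a['tool_pos'])
  print(k['score'],c,r,zt,'in tool mm',np.round(L*1000,1))
r=arm.tip_of('wrist','puck_center'); print([(round(x['score'],2),np.round(R.T@(c2w(s,x['position'])-a['tool_pos'])*1000,1).tolist()) for x in r[:3]])
E
python3 e.py
```

```text
t 7.85 q [-0.327  0.446 -0.458  1.905  0.258  0.848 -2.531] pos [0.4844 0.3183 0.1838] F [ 0.6 -0.2 -0.7] op 0.0413
[[-0.042 -0.999 -0.   ]
 [-0.999  0.042 -0.   ]
 [ 0.     0.    -1.   ]]
0.83 (572.05029296875, 309.8742980957031) 21.829647064208984 0.027789080385248768 in tool mm [  4.6 -88.  156. ]
0.61 (484.3074645996094, 319.4664001464844) 22.48413848876953 0.1376861763026333 in tool mm [-1.2  0.1 46.1]
[(0.9, [1.4, -4.1, 61.5])]
```

View pics/w5.png

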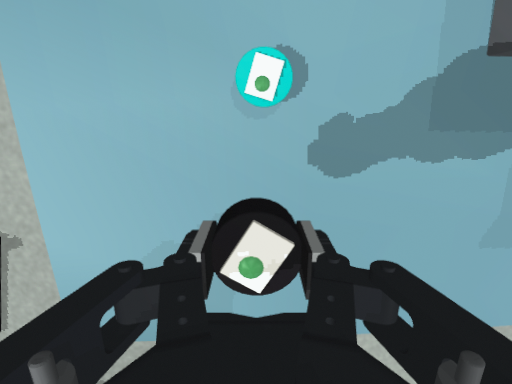

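>>> {"name": "step_arm", "arguments": {
  "rows": "0 0 0 -33 0; 0 0 0 -33 0; 0 46.5 4.5 0 0; 0 46.5 4.5 0 0; 0 46.5 4.5 0 0; 0 46.5 4.5 0 0; 0 46.5 4.5 0 0; 0 46.5 4.5 0 0; 0 46.5 4.5 0 0; 0 0 0 0 0"
}}

```text
time_s: 9.2
tool_pos: [0.4386, -0.0084, 0.2493]
tool_rot: [2.168, -2.271, -0.001]
ft_force: [0.7, 1.9, -0.2]
opening: 0.0418
```

```bash
cat > f.py <<'E'
from h import *
import sys
s=snap('wrist',sys.argv[1]);a,R=st()
r=arm.tip_of('wrist','nest'); print([(round(x['score'],2),np.round(c2w(s,x['position'])*1000,1).tolist()) for x in r[:3]])
o=arm.outline_of('wrist','puck_center')
print([(k['score'],np.mean(np.nonzero(k['mask'])[::-1],1)) for k in o[:2]])
E
python3 f.py w6
```

```text
t 9.25 q [ 0.197  0.124 -0.351  2.151  0.055  0.876 -1.802] pos [ 0.439  -0.0065  0.2495] F [-0.5  1.3 -1.2] op 0.042
[[-0.045 -0.999 -0.001]
 [-0.999  0.045 -0.   ]
 [ 0.     0.001 -1.   ]]
[(0.9, [514.8, -5.3, 73.3])]
[(0.92, array([256.06831253, 246.83083181]))]
```

View pics/w6.png

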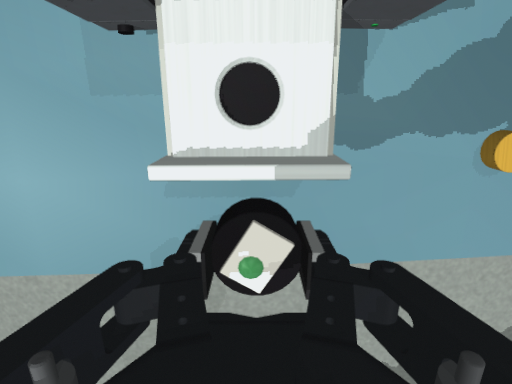

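```bash
cat > g.py <<'E'
from h import *
s=snap('wrist');a,R=st()
g=s['color'].astype(int).sum(2); m=np.zeros(g.shape,np.uint8); m[55:135,205:295]=(g<150)[55:135,205:295]
c=max(cv2.findContours(m,0,1)[0],key=len)[:,0]
print(cv2.fitEllipse(c))
def plane(u,v,z0):
    q=px(s,u,v,1.0);o=s['W'][:3,3];return o+(q-o)*(z0-o[2])/(q[2]-o[2])
for z0 in(.072,.076):
  Q=np.array([plane(u,v,z0) for u,v in c]); e=cv2.fitEllipse((Q[:,:2]*1000).astype(np.float32)); n=np.array([e[0][0]/1e3,e[0][1]/1e3,z0]); print(z0,e,'tool',np.round(R.T@(n-a['tool_pos'])*1000,1))
m=np.zeros(g.shape,bool); m[150:185,150:350]=1
P=cloud(s,m);P=P[(P[:,2]>.108)&(P[:,2]<.122)]; d=np.linalg.svd((P-P.mean(0))[:,:2],full_matrices=False)[2][0]; print('panel',P.mean(0),np.degrees(np.arctan(-d[0]/d[1])),np.percentile(P[:,0],[2,98]))
# puck centre in tool frame
k=arm.outline_of('wrist','puck_center')[0]['mask']; u,v=[0,0],0
T=cloud(s,k);zt=np.percentile(T[:,2],90);T=T[T[:,2]>zt-.006];c=cv2.minEnclosingCircle((T[:,:2]*1000).astype(np.float32));print('puck',c,zt,np.round(R.T@(np.array([c[0][0]/1e3,c[0][1]/1e3,zt])-a['tool_pos'])*1000,1))
E
python3 g.py
```

```text
t 9.4 q [ 0.195  0.124 -0.353  2.15   0.055  0.876 -1.802] pos [ 0.4395 -0.0044  0.2497] F [ 0.   0.3 -0.5] op 0.0419
[[-0.041 -0.999 -0.001]
 [-0.999  0.041  0.   ]
 [-0.     0.001 -1.   ]]
((254.3006134033203, 94.54132080078125), (57.82280731201172, 60.065673828125), 179.39462280273438)
0.072 ((514.5781860351562, -4.971847057342529), (47.597835540771484, 47.682891845703125), 9.152745246887207) tool [ -2.5 -75.1 177.7]
0.076 ((514.4539184570312, -4.993389129638672), (46.82887268066406, 46.91255187988281), 9.15461254119873) tool [ -2.4 -75.  173.7]
panel [ 0.45965665 -0.00085279  0.11445647] -2.374562147618268 [0.4519703  0.46679423]
puck ((439.2765808105469, -3.7415146827697754), 22.354042053222656) 0.20292240714804327 [-0.7  0.3 46.8]
```

>>> {"name": "step_arm", "arguments": {
  "rows": "0 -1.7 -37.5 0 0; 0 0 -37.5 0 0; 0 0 0 30 0; 0 0 0 30 0; 0 0 0 24 0; 0 0 0 0 0; 0 0 0 0 0; 0 0 0 0 0"
}}

```text
time_s: 10.45
tool_pos: [0.515, -0.0065, 0.167]
tool_rot: [-2.174, 2.266, -0.002]
ft_force: [-0.4, -0.4, -1.7]
opening: 0.0417
```

```bash
python3 -c "
from h import *
s=snap('wrist','w7');st()
snap('side','s7');st()"
```

```text
t 10.5 q [ 0.154  0.36  -0.316  2.066  0.164  0.737 -1.877] pos [ 0.5149 -0.0066  0.1669] F [-0.5 -0.1 -0.9] op 0.0416
[[-0.042 -0.999  0.002]
 [-0.999  0.042  0.   ]
 [-0.    -0.002 -1.   ]]
t 10.55 q [ 0.154  0.36  -0.316  2.067  0.164  0.736 -1.877] pos [ 0.5148 -0.0067  0.1668] F [ 0.8  0.6 -0.4] op 0.0415
[[-0.042 -0.999  0.001]
 [-0.999  0.042  0.   ]
 [-0.    -0.001 -1.   ]]
```

View pics/w7.png

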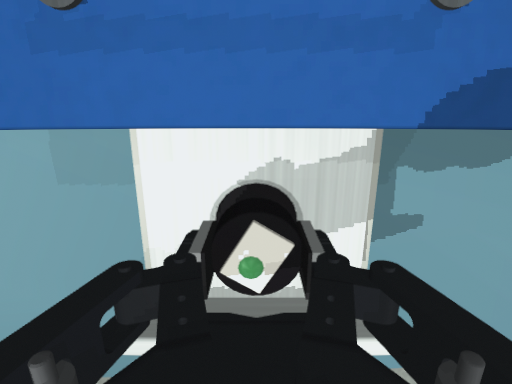

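View pics/s7.png

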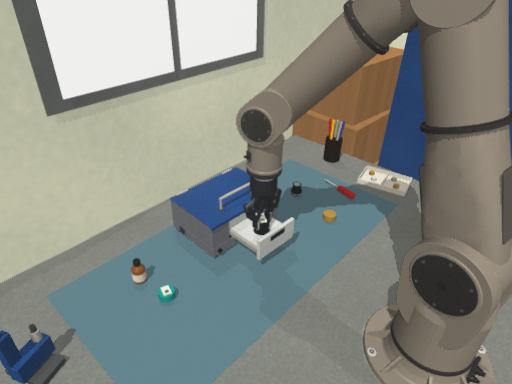

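>>> {"name": "step_arm", "arguments": {
  "rows": "0 -0.8 0 8 0; 0 0 0 4 0; 0 0 0 3 0; 0 0 0 2 0; 0 0 0 0 0"
}}

```text
time_s: 11.18
tool_pos: [0.5167, -0.006, 0.1508]
tool_rot: [-2.171, 2.265, -0.006]
ft_force: [1.4, -2.3, 26.0]
opening: 0.0416
```

```bash
python3 -c "
from h import *
s=snap('wrist','w8');st()"
```

```text
t 11.225 q [ 0.145  0.386 -0.309  2.075  0.18   0.7   -1.892] pos [ 0.5167 -0.006   0.1508] F [ 1.3 -2.4 25.8] op 0.0417
[[-0.042 -0.999  0.005]
 [-0.999  0.042 -0.   ]
 [-0.    -0.005 -1.   ]]
```

View pics/w8.png

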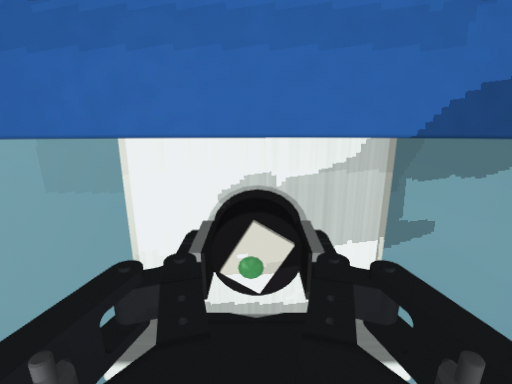

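```bash
python3 -c "
import cv2
i=cv2.imread('pics/w8.png')[170:310,190:330]; cv2.imwrite('pics/w8c.png',cv2.resize(i,None,fx=4,fy=4,interpolation=0))"
```

```text
(no output)
```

View pics/w8c.png

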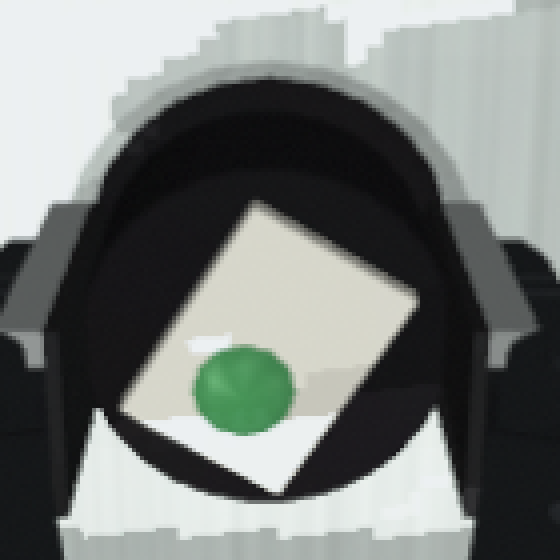

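```bash
python3 -c "
from h import *
s=snap('wrist');a,R=st(); M=np.array(s['mount'])
def tp(u,v,zt):
    q=cv2.undistortPoints(np.array([[[u,v]]],float),np.array(s['camera_matrix']),np.array(s['distortion']))[0,0]
    d=M[:3,:3]@np.array([q[0],q[1],1]); o=M[:3,3]; return np.round((o+d*(zt-o[2])/d[2])*1000,1)
tz=a['tool_pos'][2]
print('ring out z80',tp(258,185.5,tz-.08),'ring in z77',tp(258,190,tz-.077),'L/R ring', tp(208.5,220,tz-.08),tp(307,220,tz-.08))
print('puck top edge',tp(256,212,.0495),'foot',tp(256,197.5,.0705),tp(256,197.5,.0735))
print('puck bottom top edge',tp(259,294.5,.0495))
"
```

```text
t 11.275 q [ 0.145  0.386 -0.309  2.075  0.18   0.7   -1.892] pos [ 0.5167 -0.006   0.1508] F [ 1.8 -2.2 25.2] op 0.0415
[[-0.042 -0.999  0.005]
 [-0.999  0.042 -0.   ]
 [-0.    -0.005 -1.   ]]
ring out z80 [ -0.3 -27.8  70.8] ring in z77 [ -0.3 -24.5  73.8] L/R ring [-26.3  -8.9  70.8] [25.6 -8.9 70.8]
puck top edge [ -1.3 -21.6  49.5] foot [ -1.3 -21.5  70.5] [ -1.3 -20.5  73.5]
puck bottom top edge [ 0.2 21.1 49.5]
```

The puck is centred in the nest within 1 mm and about 4 mm above its floor. The 26 N load is the fingertips resting on the nest plate. I'll ease up and release.

>>> {"name": "step_arm", "arguments": {
  "rows": "0 0 0 -2 0; 0 0 0 0 0; 60 0 0 0 0; 80 0 0 0 0; 80 0 0 0 0; 80 0 0 0 0; 80 0 0 -20 0; 80 0 0 -20 0; 80 0 0 0 0"
}}

```text
time_s: 12.4
tool_pos: [0.5152, -0.006, 0.1921]
tool_rot: [-2.173, 2.266, -0.003]
ft_force: [-0.1, 0.6, 0.1]
opening: 0.0685
```

```bash
python3 -c "
from h import *
s=snap('wrist','w9');st()
k=arm.outline_of('wrist','puck_center')[0]; T=cloud(s,k['mask']); print(k['score'],np.percentile(T[:,2],[5,50,95,99]))
print([ (x['score'],c2w(s,x['position'])) for x in arm.tip_of('wrist','puck_center')])"
```

```text
t 12.45 q [ 0.163  0.324 -0.325  2.05   0.144  0.788 -1.861] pos [ 0.5147 -0.006   0.1912] F [ 0.2 -0.4 -0.9] op 0.0681
[[-0.042 -0.999  0.001]
 [-0.999  0.042 -0.   ]
 [-0.    -0.001 -1.   ]]
0.7 [0.08333102 0.09651251 0.10003196 0.10096792]
[(0.91, array([ 0.51540489, -0.00695499,  0.08153709]))]
```

View pics/w9.png

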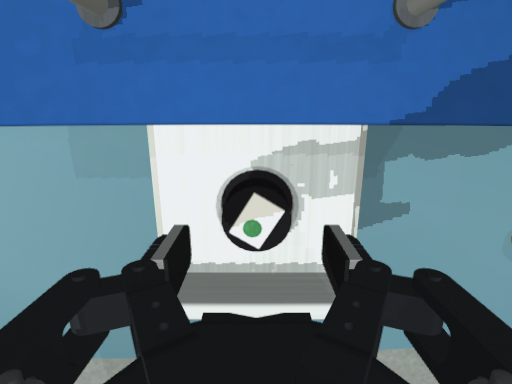

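>>> {"name": "step_arm", "arguments": {
  "rows": "0 0 0 -40 0; 0 0 27 0 0; 0 0 27 0 0; 0 0 28 0 0; 0 0 0 0 0; 0 0 0 0 0",
  "squeeze": 30
}}

```text
time_s: 13.3
tool_pos: [0.4331, -0.0025, 0.2308]
tool_rot: [-2.174, 2.268, 0.0]
ft_force: [0.5, 0.0, -0.1]
opening: 0.0
```

```bash
python3 -c "
from h import *
s=snap('wrist','w10');st()
r=arm.tip_of('wrist','drawer_front'); print([(round(x['score'],2),np.round(c2w(s,x['position'])*1000,1).tolist()) for x in r[:3]])"
```

```text
t 13.35 q [ 0.193  0.142 -0.361  2.181  0.067  0.829 -1.822] pos [ 0.4333 -0.0025  0.2308] F [-0.6 -0.3 -0.4] op -0.0001
[[-0.042 -0.999  0.   ]
 [-0.999  0.042  0.   ]
 [-0.    -0.    -1.   ]]
[]
```

View pics/w10.png

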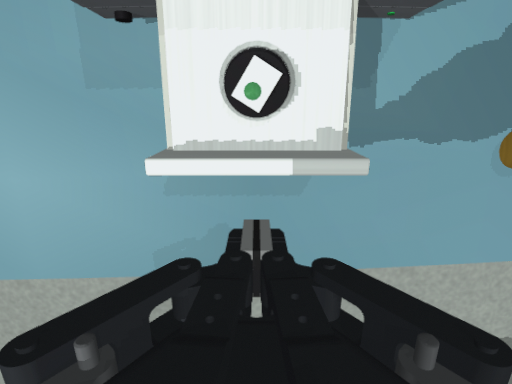

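>>> {"name": "step_arm", "arguments": {
  "rows": "0 0 0 30 0; 0 0 0 30 0; 0 0 0 13 0; 0 0 0 0 0; 0 0 -5 0 0; 0 0 -5 0 0; 0 0 -5 0 0"
}}

```text
time_s: 14.28
tool_pos: [0.4481, -0.0032, 0.1585]
tool_rot: [-2.174, 2.267, -0.001]
ft_force: [-2.1, 0.3, 1.6]
opening: -0.0002
```

```bash
python3 -c "
from h import *
s=snap('wrist','w11');st()"
```

```text
t 14.325 q [ 0.163  0.284 -0.339  2.21   0.152  0.667 -1.896] pos [ 0.4487 -0.0032  0.1584] F [ 1.2  0.6 -0.3] op -0.0001
[[-0.042 -0.999  0.001]
 [-0.999  0.042  0.   ]
 [-0.    -0.001 -1.   ]]
```

View pics/w11.png

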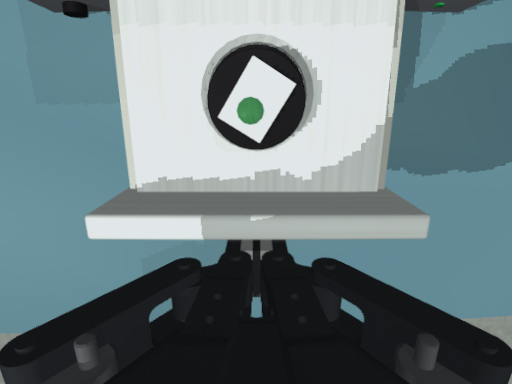

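>>> {"name": "step_arm", "arguments": {
  "rows": "0 0 -12 0 0; 0 0 -12 0 0; 0 0 -12 0 0; 0 0 -12 0 0; 0 0 -12 0 0; 0 0 -12 0 0; 0 0 -12 0 0; 0 0 -6 0 0; 0 0 0 0 0"
}}

```text
time_s: 15.45
tool_pos: [0.538, -0.0068, 0.1579]
tool_rot: [-2.174, 2.267, -0.0]
ft_force: [0.4, -0.3, -0.5]
opening: -0.0002
```

>>> {"name": "step_arm", "arguments": {
  "rows": "0 0 -4 0 0; 0 0 -4 0 0; 0 0 -3 0 0; 0 0 0 0 0"
}}

```text
time_s: 15.95
tool_pos: [0.5488, -0.0074, 0.158]
tool_rot: [-2.174, 2.267, -0.0]
ft_force: [-0.5, -0.0, -0.9]
opening: 0.0001
```

```bash
python3 -c "
from h import *
s=snap('wrist','w12');st();s=snap('side','s12');s=snap('top','t12')
for q in ['drawer_front','lid_handle']:
  r=arm.tip_of('top',q); print([(round(x['score'],2),np.round(c2w(s,x['position'])*1000,1).tolist()) for x in r[:3]])"
```

```text
t 16.0 q [ 0.149  0.42  -0.309  1.998  0.183  0.75  -1.882] pos [ 0.5488 -0.0074  0.158 ] F [ 1.2  0.1 -0.6] op -0.0
[[-0.042 -0.999  0.001]
 [-0.999  0.042  0.   ]
 [-0.    -0.001 -1.   ]]
[(0.51, [626.0, -335.8, 5.1])]
[]
```

View pics/w12.png

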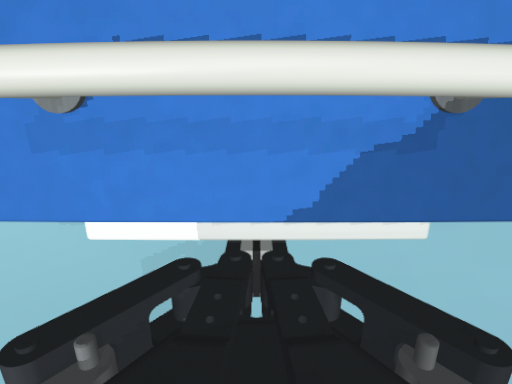

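View pics/s12.png

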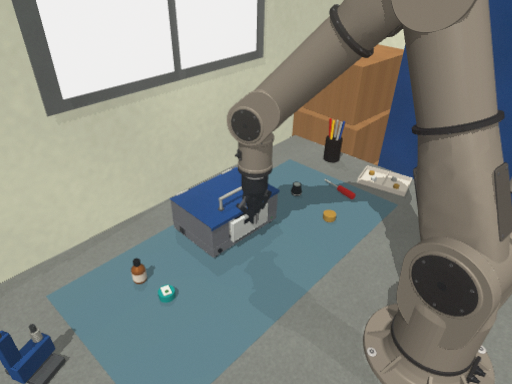

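Nearly home. I'll go on in small steps until the force rises.

>>> {"name": "step_arm", "arguments": {
  "rows": "0 0 -2 0 0; 0 0 -1 0 0; 0 0 -1 0 0; 0 0 0 0 0"
}}

```text
time_s: 16.7
tool_pos: [0.5526, -0.0076, 0.1579]
tool_rot: [-2.174, 2.268, -0.0]
ft_force: [-0.5, 0.1, -0.7]
opening: 0.0002
```

>>> {"name": "step_arm", "arguments": {
  "rows": "0 0 -1 0 0; 0 0 -1 0 0; 0 0 -1 0 0; 0 0 0 0 0"
}}

```text
time_s: 17.2
tool_pos: [0.5556, -0.0077, 0.1579]
tool_rot: [-2.174, 2.267, -0.0]
ft_force: [0.2, -0.6, -0.5]
opening: 0.0002
```

>>> {"name": "step_arm", "arguments": {
  "rows": "0 0 -1 0 0; 0 0 -1 0 0; 0 0 0 0 0"
}}

```text
time_s: 17.58
tool_pos: [0.556, -0.0077, 0.1577]
tool_rot: [2.173, -2.266, -0.003]
ft_force: [-13.9, 0.3, 9.2]
opening: 0.0002
```

>>> {"name": "step_arm", "arguments": {
  "rows": "0 0 -1 0 0; 0 0 -1 0 0; 0 0 0 0 0"
}}

```text
time_s: 17.95
tool_pos: [0.5562, -0.0077, 0.1574]
tool_rot: [2.171, -2.263, -0.007]
ft_force: [-27.2, 1.5, 19.1]
opening: 0.0004
```

>>> {"name": "step_arm", "arguments": {
  "rows": "0 0 10 0 0; 0 0 15 0 0; 0 0 0 -40 0; 0 0 0 -40 -10; 40 0 0 -40 -10; 40 0 0 0 -10; 40 0 0 0 -10; 40 0 0 0 -10; 40 0 0 0 -10; 40 0 0 0 -10"
}}

```text
time_s: 19.2
tool_pos: [0.534, -0.0068, 0.2779]
tool_rot: [3.083, -0.602, 0.001]
ft_force: [-0.9, -0.9, -0.3]
opening: 0.0341
```

>>> {"name": "step_arm", "arguments": {
  "rows": "40 0 0 0 -10; 40 0 0 0 -10; 40 0 0 0 0"
}}

```text
time_s: 19.58
tool_pos: [0.5341, -0.007, 0.2779]
tool_rot: [3.141, -0.068, 0.0]
ft_force: [0.4, -0.1, 0.4]
opening: 0.0341
```

```bash
cat > i.py <<'E'
from h import *
s=snap('wrist','w13');a,R=st()
s2=snap('top','t13')
for n,q in [('top',s2)]:
  for k in ['lid_handle','drawer_front','lid_hinge']:
    r=arm.tip_of(n,k); print(k,[(round(x['score'],2),np.round(c2w(q,x['position'])*1000,1).tolist()) for x in r[:3]])
P=cloud(s,np.ones(s['z_map'].shape,bool)); B=P[(P[:,2]>.158)&(P[:,2]<.18)&(P[:,0]>.59)&(P[:,0]<.66)]
print(len(B),B.mean(0),B.min(0),B.max(0))
E
python3 i.py
```

```text
t 19.625 q [ 0.409  0.278 -0.605  1.919  0.187  1.    -0.326] pos [ 0.5341 -0.007   0.2779] F [ 0.2  0.1 -0.1] op 0.0341
[[ 0.999 -0.046  0.   ]
 [-0.046 -0.999 -0.   ]
 [ 0.     0.    -1.   ]]
lid_handle []
drawer_front []
lid_hinge [(0.84, [780.0, -18.1, 127.8])]
2670 [0.62224269 0.01289218 0.17117612] [ 0.61647449 -0.04785291  0.15806774] [0.63049588 0.06006883 0.17480125]
```

View pics/w13.png

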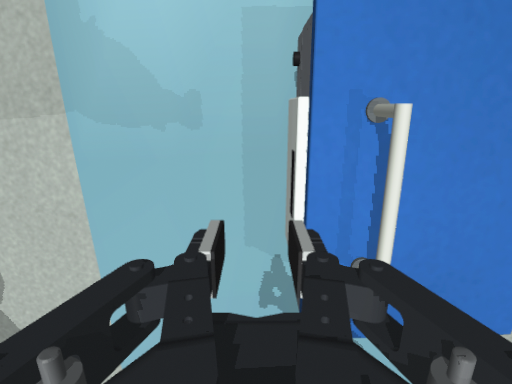

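View pics/t13.png

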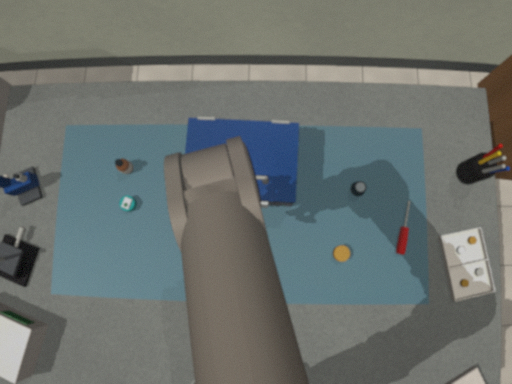

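>>> {"name": "step_arm", "arguments": {
  "rows": "40 44 0 0 0; 40 43.3 0.5 0 0; 40 0 0 20 0; 40 0 0 20 0; 40 0 0 14 0; 40 0 0 0 0"
}}

```text
time_s: 20.58
tool_pos: [0.6207, -0.011, 0.2229]
tool_rot: [3.141, -0.066, -0.003]
ft_force: [0.1, 0.4, 0.3]
opening: 0.0341
```

```bash
python3 -c "
from h import *
s=snap('wrist','w14');st();s=snap('side','s14')"
```

```text
t 20.625 q [ 0.338  0.476 -0.555  1.776  0.296  0.974 -0.377] pos [ 0.6213 -0.011   0.2238] F [ 0.3 -0.3  1. ] op 0.034
[[ 0.999 -0.042 -0.001]
 [-0.042 -0.999 -0.   ]
 [-0.001  0.    -1.   ]]
```

View pics/w14.png

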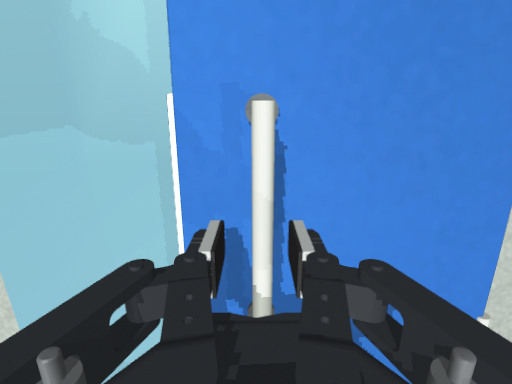

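View pics/s14.png

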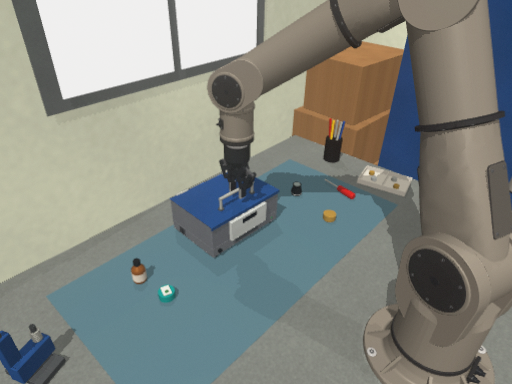

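>>> {"name": "step_arm", "arguments": {
  "rows": "40 1 0 0 0; 0 0 0 0 0; 0 0 0 0 0; 0 0 0 0 0; 0 0 0 0 0; 0 0 0 0 0",
  "squeeze": 40
}}

```text
time_s: 21.42
tool_pos: [0.6234, -0.0111, 0.2245]
tool_rot: [-3.141, 0.066, -0.003]
ft_force: [5.6, 0.1, 2.3]
opening: 0.0083
```

```bash
python3 -c "
from h import *
s=snap('wrist','w15');st()
# arc rows: handle arc radius 160, start angle atan2(40,155), grip follows
a0=np.arctan2(40,155);rho=np.hypot(40,155)
th=np.radians(np.arange(0,51,2.5)); p=np.c_[-rho*np.cos(a0+th),rho*np.sin(a0+th)]
print(np.round(np.diff(p,axis=0),1).tolist(), p[-1]-p[0])
"
```

```text
t 21.475 q [ 0.337  0.477 -0.554  1.772  0.297  0.974 -0.377] pos [ 0.6234 -0.0111  0.2245] F [ 5.8 -0.7  1.9] op 0.0084
[[ 0.999 -0.042  0.002]
 [-0.042 -0.999  0.   ]
 [ 0.002 -0.    -1.   ]]
[[1.9, 6.7], [2.2, 6.6], [2.5, 6.5], [2.8, 6.4], [3.0, 6.3], [3.3, 6.2], [3.6, 6.0], [3.8, 5.8], [4.1, 5.7], [4.3, 5.5], [4.6, 5.3], [4.8, 5.1], [5.0, 4.9], [5.2, 4.7], [5.4, 4.4], [5.6, 4.2], [5.8, 3.9], [5.9, 3.7], [6.1, 3.4], [6.2, 3.1]] [ 86.00969822 104.44839307]
```

View pics/w15.png

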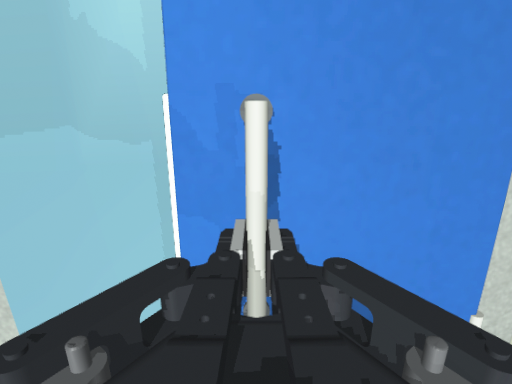

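>>> {"name": "step_arm", "arguments": {
  "rows": "0 1.9 0 -6.7 0; 0 2.2 0 -6.6 0; 0 2.5 0 -6.5 0; 0 2.8 0 -6.4 0; 0 3 0 -6.3 0; 0 3.3 0 -6.2 0; 0 3.6 0 -6 0; 0 0 0 0 0"
}}

```text
time_s: 22.48
tool_pos: [0.6418, -0.0119, 0.269]
tool_rot: [3.141, -0.066, -0.001]
ft_force: [-3.5, 0.8, -4.2]
opening: 0.0086
```

```bash
python3 -c "
from h import *
s=snap('wrist','w16');st();s=snap('side','s16')"
```

```text
t 22.525 q [ 0.339  0.46  -0.562  1.69   0.273  1.072 -0.35 ] pos [ 0.6416 -0.0118  0.2687] F [-3.2  0.2 -3.1] op 0.0084
[[ 0.999 -0.042 -0.001]
 [-0.042 -0.999 -0.   ]
 [-0.001  0.    -1.   ]]
```

View pics/s16.png

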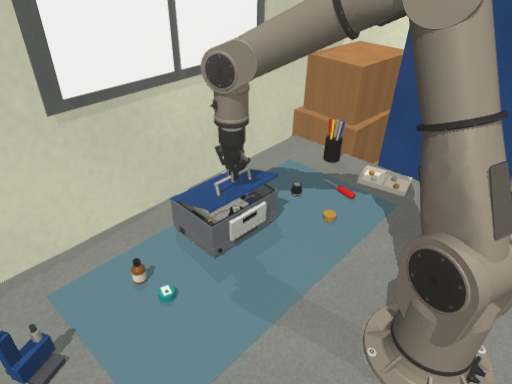

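View pics/w16.png

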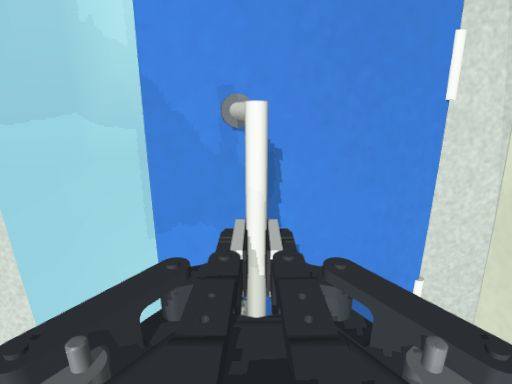

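>>> {"name": "step_arm", "arguments": {
  "rows": "0 3.8 0 -5.8 0; 0 4.1 0 -5.7 0; 0 4.3 0 -5.5 0; 0 4.6 0 -5.3 0; 0 4.8 0 -5.1 0; 0 5 0 -4.9 0; 0 5.2 0 -4.7 0; 0 0 0 0 0"
}}

```text
time_s: 23.58
tool_pos: [0.673, -0.0131, 0.3073]
tool_rot: [3.14, -0.066, -0.003]
ft_force: [-19.7, -0.4, 15.9]
opening: 0.0087
```

>>> {"name": "step_arm", "arguments": {
  "rows": "0 5.4 0 -4.4 0; 0 5.6 0 -4.2 0; 0 5.8 0 -3.9 0; 0 5.9 0 -3.7 0; 0 6.1 0 -3.4 0; 0 6.2 0 -3.1 0; 0 0 0 0 0; 0 0 0 0 0"
}}

```text
time_s: 24.58
tool_pos: [0.7087, -0.0145, 0.3307]
tool_rot: [3.141, -0.066, 0.002]
ft_force: [-12.2, -1.4, 16.8]
opening: 0.0085
```

```bash
cat > j.py <<'E'
from h import *
import sys
s=snap('wrist','w'+sys.argv[1]);a,R=st()
P=cloud(s,np.ones(s['z_map'].shape,bool)); c=s['color'][s['z_map']>0].astype(int)
b=(c[:,2]>c[:,0]+60)&(c[:,2]>c[:,1]+40)&(P[:,2]>.12); Q=P[b]; 
A=np.c_[Q[:,:2],np.ones(len(Q))]
w=np.ones(len(Q),bool)
for _ in range(5):
    k=np.linalg.lstsq(A[w],Q[w,2],rcond=None)[0]; w=abs(A@k-Q[:,2])<.004
n=np.array([-k[0],-k[1],1]);n/=np.linalg.norm(n); print('lid pts',w.sum(),'normal',n,'angle',np.degrees(np.arccos(n[2])))
p=a['tool_pos']+R@np.array([0,0,.0565]); ux=np.array([np.cos(.0415),-np.sin(.0415)])
h=np.array([.6234,-.0111])+ux*.155; d=(p[:2]-h)@ux; print('handle from hinge',d,p[2]-.128,'angle',np.degrees(np.arctan2(p[2]-.128,-d)-np.arctan2(40,155)),np.hypot(d,p[2]-.128))
snap('side','s'+sys.argv[1]); s=snap('top','t'+sys.argv[1])
E
python3 j.py 17
```

```text
t 24.625 q [ 0.303  0.516 -0.551  1.461  0.277  1.241 -0.321] pos [ 0.7087 -0.0145  0.3307] F [-12.   -1.3  17. ] op 0.0082
[[ 0.999 -0.042  0.001]
 [-0.042 -0.999 -0.   ]
 [ 0.001  0.    -1.   ]]
lid pts 52790 normal [ 0.76274319 -0.03220692  0.64589902] angle 49.76688540701766
handle from hinge -0.06953608179656923 0.14620408908973836 angle 50.09349250960651 0.16189781449475876
```

View pics/s17.png

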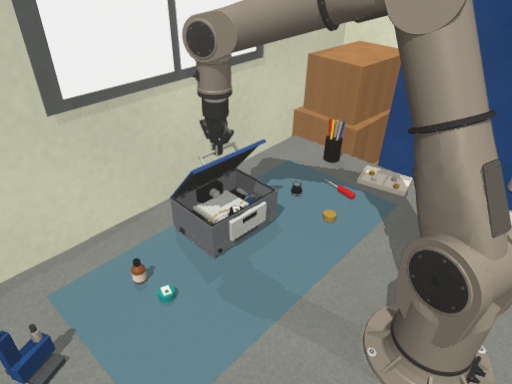

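View pics/w17.png

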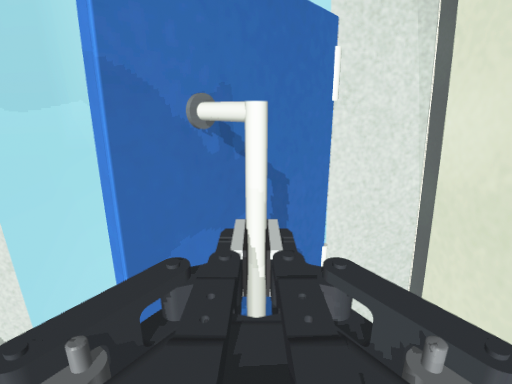

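View pics/t17.png

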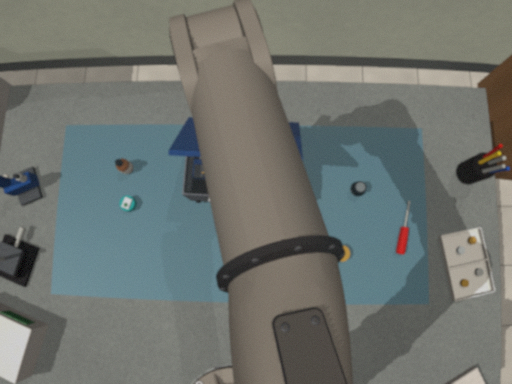

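>>> {"name": "step_arm", "arguments": {
  "rows": "0 -0.4 0 -0.8 0; 0 -0.4 0 -0.8 0; 0 0 0 0 0; 0 0 0 0 0; 0 0 0 0 0; 0 0 0 0 0",
  "squeeze": 50
}}

```text
time_s: 25.48
tool_pos: [0.7079, -0.0146, 0.3304]
tool_rot: [-3.141, 0.066, -0.0]
ft_force: [-5.2, 0.5, 3.1]
opening: 0.0079
```

```bash
python3 j.py 18; python3 - <<'E'
from h import *
s=snap('side')
for k in ['blank','glue','loupe','driver','drawer_front','box']:
    r=arm.tip_of('side',k); print(k,[(round(x['score'],2),np.round(c2w(s,x['position'])*1000,1).tolist()) for x in r[:2]])
i=cv2.cvtColor(s['color'],cv2.COLOR_RGB2BGR)[130:270,150:310]; cv2.imwrite('pics/s18c.png',cv2.resize(i,None,fx=4,fy=4,interpolation=cv2.INTER_CUBIC))
E
```

```text
t 25.525 q [ 0.304  0.515 -0.551  1.463  0.276  1.241 -0.321] pos [ 0.7079 -0.0146  0.3304] F [-4.9 -0.6  2. ] op 0.0083
[[ 0.999 -0.042  0.   ]
 [-0.042 -0.999 -0.   ]
 [ 0.     0.    -1.   ]]
lid pts 52976 normal [ 0.7588745  -0.03215398  0.65044264] angle 49.42501700837093
handle from hinge -0.07039642927017443 0.14594125014358889 angle 49.77883747195161 0.1620324219021127
blank [(0.68, [443.9, -284.5, -6.0])]
glue [(0.87, [680.8, 323.8, -0.9])]
loupe [(0.43, [619.8, -334.4, 1.6])]
driver [(0.51, [521.1, -460.9, 0.1])]
drawer_front [(0.73, [568.9, -13.7, 97.3])]
box [(0.81, [679.4, -16.5, 0.7])]
```

View pics/s18c.png

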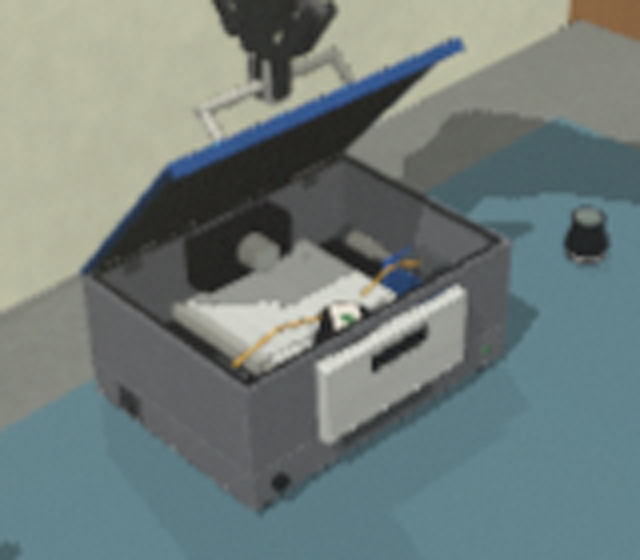

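```bash
python3 -c "
from h import *
print(arm.hand_in())"
```

```text
the job is handed in; nothing more can be done
None
```

The job is done and handed in at about 26 s of the 72 s allowed. The black puck is seated in the nest, the drawer is fully home, and the arm is holding the blue lid steady at about 50° open.

- **Puck:** after release, the top of the chip measured about 99.5 mm above the table; seated should be 99 mm. The last side picture still shows the puck in the nest inside the box.
- **Drawer:** I pushed it against its hard stop, where the force rose to about 27 N along the push (33 N in all). The last picture shows the panel pushed in against the box front, within the network's few millimetres of error.
- **Lid:** a plane fitted to the lid in the wrist camera's depth image gives 49.4°, and the arm's pose gives 49.8°. The gripper holds the bar at 50 N, and the force at the wrist is only about 5 N.
- **Other things:** the brass blank, glue, loupe and screwdriver measured where they were, within a few millimetres of detection error. The turquoise look-alike was not touched.

Two loads came up and I eased both off. The fingertips pressed the nest plate with 26 N while I was placing the puck. The lid arc also built up about 25 N at the wrist, at most, before I corrected it.

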